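# Weigh down a re-sealed recipe tin with two beach stones

### The job

A rubber strip has just been glued along the front rim of the recipe tin and must be pressed while it sets: swing the tin's lid down, lay the flat stone in the middle of the lid, hollow up, and let go of it. Then bed the ridged stone in that hollow, ridge down and lying along it, so that the two stand steady by themselves and their weight keeps the lid shut. Set the stones down gently, do not drop them, and leave everything else on the worktop where it is.

Things in the scene. Friction and masses are not known exactly. Their poses are not given: they have to be found in the camera images.
- recipe_tin: red tin for recipe cards, fixed, 102 (x, front to back) x 132 (y) x 69 high; origin mid underside, x from its front (towards the robot) to its back, y along the hinge. A springy black rubber strip stands 6 above its front rim: it holds the bare lid 0.06 rad open and gives way fully under 4 N; the flat stone alone does not press it quite home, both stones do
- recipe_tin_lid (a joint): opening of the tin's lid, rad: 0 shut, 0.06 resting on the rubber strip, starts at 0.9 to 1.3, at most 1.83. It hinges on the tin's back edge, swings up and back, is 95 deep, 132 wide, flat on top, and stays where it is left (stiff hinge, moves with under 1 N at its edge)
- tin_hinge (a point): middle of the lid's hinge line, at the tin's back edge, 66.5 above the worktop; axes as the tin's (x to the back, y along the hinge)
- tin_lid_middle (a point): where the middle of the lid's flat top lies when the lid is shut, 68.5 above the worktop (fixed to the tin, does not move with the lid); axes as the tin's
- flat_stone: flat grey stone, 0.36 kg, 114 (x) x 60 (y); origin mid underside, z up. A V-shaped hollow across its top, at mid length, runs along y over the whole width: 22 of stone below it, sides rising at 27 degrees to humps 37 high, 30 either side. Starts lying flat. Grip its long sides, upright in the middle, 60 apart along y
- hollow (a point): middle of the bottom line of the flat stone's hollow, 22 mm above the stone's underside; axes as the flat stone's: y along the hollow, z up
- ridged_stone: stout grey stone, 0.55 kg, 72 (x) x 64 (y) x 61 (z), top rounded. Underside: a blunt ridge along y, its two flat sides rising at 25 degrees. Origin mid ridge, z from ridge to top, centre of mass at z 28. Starts lying on one side of the ridge, z leaning 25 degrees; seated in the hollow with z upright, its origin is 1 mm above point hollow. Grip the flat end faces, 64 apart along y
- egg_timer: round cream egg timer, 60 wide and 44 high, near the worktop's far edge; leave it
- marker: green and white marker pen, 135 long, lying near the worktop's far edge; leave it
- candle: candle in a glass, 76 wide and 90 high, to the left of the tin; leave it
- balm_tin: round white tin, 90 wide and 32 high, to the left of the tin's front; leave it
Things that resemble listed ones, but are neither listed nor needed, are in the scene too. What is shaped like the ridged_stone but orange is not meant.

How it is judged:
On the way, in this order (a step that is already met when the one before it is completed fails the run):
1. the lid has been swung down onto the rubber strip (value of joint recipe_tin_lid below 0.1 rad), for 0.2 s.
2. the flat stone lies level in the middle of the lid (within 15 mm), hollow up, and has been let go, nothing on it yet (contact force between flat_stone and recipe_tin above 1 N and horizontal distance between hollow and tin_lid_middle below 0.015 m and angle between flat_stone's own z axis and vertical below 0.1 rad and contact force between each of the fingers, ridged_stone and flat_stone below 0.1 N), for 0.3 s.
At the end, for the whole second after the job is handed in: Lid shut (0.013 rad); flat stone level on it (0.1 rad), its hollow within 15 mm of the lid's middle; ridged stone upright (0.15 rad), on the flat stone alone, ridge down in the hollow (8 mm across, 15 mm along, 6 mm high) and along it (0.17 rad); both at rest (value of joint recipe_tin_lid below 0.013 rad and contact force between flat_stone and recipe_tin above 1 N and horizontal distance between hollow and tin_lid_middle below 0.015 m and angle between flat_stone's own z axis and vertical below 0.1 rad and contact force between ridged_stone and flat_stone above 3 N and contact force between ridged_stone and recipe_tin below 0.1 N and x of ridged_stone in the frame of hollow between -0.008 and 0.008 m and y of ridged_stone in the frame of hollow between -0.015 and 0.015 m and z of ridged_stone in the frame of hollow below 0.006 m and angle between the y axis of ridged_stone and the y axis of hollow, either way round below 0.17 rad and angle between ridged_stone's own z axis and vertical below 0.15 rad and linear speed of each of flat_stone, ridged_stone below 0.02 m/s); the robot touches nothing.
It fails at once if another thing on the worktop moved by more than 30 mm (distance of any of egg_timer, marker, candle, balm_tin from where it was at the start of the episode above 0.03 m).
It fails at once if a stone dropped or slammed onto the tin or the other stone (over 35 N) (contact force between any of flat_stone, ridged_stone and recipe_tin above 35 N or contact force between ridged_stone and flat_stone above 35 N).
It also fails if it takes over 64 s, if anything falls off the work surface, if the arm or the gripper's body presses on something with over 40 N, if the wrist force passes 120 N, or if a joint passes its speed limit or range.

### The arm

A 6-joint arm with a two-finger parallel gripper is mounted at the origin on the work surface; the furniture and walls round the work are solid. World frame = base frame: x ahead of the robot, y to its left, z up, the work surface at z = 0. Lengths are in m, angles in rad, forces in N, time in s.
With the tool pointing down it reaches from about 0.325 to 0.775 m from the base axis. Payload 5.5 kg.
Tool frame: the origin (TCP) lies between the finger pads; the fingertips stand 25 mm ahead of it and the grasp point (between the pads) lies 6 mm ahead of it; z points along the fingers, y is the line along which they close (so a half turn about z gives the same grasp; the last joint's range is limited). The gripper opens to 88 mm and grips with 3 to 60 N. Pads are 20 mm wide; open, the fingers measure 115 mm over their backs; the gripper's body (75 mm by 178 mm) begins 61 mm behind the grasp point.
Start: joints at [1.243, 0.091, 1.231, -0, 1.82, -0.057], TCP at [0.161, 0.578, 0.248] pointing down, gripper open.
Joint ranges: [-2.87, 2.87], [-0.86, 2.18], [0.17, 2.46], [-1.51, 4.65], [0.06, 2.69], [-2.65, 2.65]. Speed limits (rad/s): [2.57, 2.57, 3.01, 3.14, 3.14, 3.14].

### API

Orientations are given as a unit quaternion [w, x, y, z].
In Python, from workcell import robot gives the robot as it stands. The module is installed in compiled form; this text tells all that it offers.
- The arm moves only by the tool carry_out, never from a script. Its argument "increments" is a list of rows, each a list of 7 numbers: the closure, from 0 (fully open) to 1 (shut), then the shift along the tool's x, y, z in mm, then the turn, a rotation vector about the tool's x, y, z in rad. A call has 1 to 10 rows; each row shifts and turns the commanded pose from where the row before left it, along the tool's axes as they then stand; what a row does not reach is not made up. A row lasts 1/8 s, in which the tool goes at most 62.5 mm and 10.7 degrees, less where a joint would pass 70% of its speed; a pose out of reach is approached as far as the arm can. A call with a gripper value outside its range is refused whole. The fingers move at their own pace and stop on an object; "grip_force" is the grip in N (left out, the last holds). Time passes only in rows, so rows that do not move let the fingers close. It gives the time, the measured TCP pose, the force, the opening and the grip force at its end, in the units of the state.
- robot.observe(): the state, without advancing time (a new reading comes with each control period).
- robot.grab_frame(name): name is "scene" or "top" or "wrist"; returns the picture (400x640x3 uint8, blue, green, red); there is no depth.
- robot.camera_params(name): a dict with "fx", "fy", "cx", "cy" (pixels), "position" and "rotation" of the camera in the world; the wrist camera has in their place "T_tool_cam" (4x4, takes a point from camera to tool coordinates, whose origin is the TCP and whose axes are the flange's). Camera axes: x right, y up, looking along -z (the intrinsics and any distortion apply to the point x, -y, -z); pixel columns grow to the right and rows downward; lengths in m; the calibration is good to about 2 mm. A picture is of the moment at which its call begins: read the wrist's pose just before it. camera_params takes no time and is no camera call.
- robot.hand_in(): hands the job in; it is judged then, once.
Trained networks look in the newest picture that a camera, given by its name, has taken for a name from the list of things; names that differ only in an ending like _2 or _b are one class to them, and where a whole thing is asked for, a point or a joint stands for the part that bears it (a point fixed in the world has none). Each returns a list of dicts, best first, with "conf" (0 to 1); they miss things now and then, are a little off and sometimes report something else, mostly with a low value. They report only what shows in the picture. A call takes as long as a camera call. They do not tell look-alikes from the thing itself.
- robot.trace(camera, thing): "mask" (400x640 bool, what is visible of it) and "bbox" ([centre column, centre row, width, height] in pixels, round what is visible of it).
The state is a dict: "time": time; "joint_pos": joint angles; "dq": joint speeds; "joint_efforts": joint torques, N m; "ee_pos": TCP position; "ee_rot": TCP orientation; "wrist_force": force on the tool from outside, world axes, zero at the start; "torque": the same for the moment, N m; "gripper_width": opening from 0.0 (shut) to 1.0 (fully open); "finger_force": force on a finger pad.
Only numpy, scipy, OpenCV 4.12 (cv2) and the standard library are available. Lean on these libraries where they do the work, as an engineer would, in place of code of your own. Each camera call takes 0.05 s, during which the arm holds its last target. There are 200 camera calls.

## Working session

There is one attempt and no reset: what is moved stays moved. The work goes in short steps, Python scripts to look and compute and a tool call to move; the robot and the scene stay as the last step left them, time stands still between calls to the robot, and variables do not carry over. Pictures are saved under pics/ and viewed, at most 10 in all, crops included, and the job is handed in when it is done.

Besides the shell and the picture viewer there is one more tool, called after "Emit:" by a JSON object that holds its "op" and its "data". carry_out: Moves the arm, as the interface text tells. Its arguments: {"type":"object","properties":{"increments":{"type":"array"},"grip_force":{"type":"number"}},"required":["increments"]}

```bash
mkdir -p pics; python3 - <<'E'
from workcell import robot
import cv2,numpy as np
s=robot.observe();print(s['time'],s['ee_pos'],s['ee_rot'],s['gripper_width'])
for n in['scene','top']:
    cv2.imwrite(f'pics/{n}0.png',robot.grab_frame(n))
    p=robot.camera_params(n);print(n,{k:np.round(v,4).tolist() for k,v in p.items() if not isinstance(v,str)})
    for t in['flat_stone','ridged_stone','recipe_tin','recipe_tin_lid']:
        for d in robot.trace(n,t)[:3]: print(t,round(d['conf'],2),np.round(d['bbox']))
p=robot.camera_params('wrist');print({k:np.round(v,4).tolist() for k,v in p.items() if not isinstance(v,str)})
E
```

```text
0.0 [0.16042439 0.57790348 0.24654739] [-1.79325545e-04  1.34993233e-01  9.90846074e-01 -9.22872136e-04] 1.0024036358670072
scene {'fx': 439.576, 'fy': 439.576, 'cx': 321.8786, 'cy': 192.866, 'position': [-0.1021, 0.9411, 0.9984], 'rotation': [-0.2067, -0.0992, 0.3984, 0.8881]}
ridged_stone 0.8 [340. 290.  32.  29.]
top {'fx': 417.35, 'fy': 417.35, 'cx': 320.8446, 'cy': 196.8582, 'position': [0.1995, -0.0073, 1.2502], 'rotation': [-0.6984, -0.0558, 0.0362, 0.7126]}
flat_stone 0.76 [425. 183.  37.  38.]
ridged_stone 0.76 [230. 258.  31.  30.]
recipe_tin 0.75 [267. 166.  55.  42.]
recipe_tin_lid 0.82 [266. 153.  57.  26.]
{'fx': 337.8437, 'fy': 337.8437, 'cx': 320.1961, 'cy': 195.9094, 'T_tool_cam': [[-0.001, 0.9666, 0.2564, 0.0711], [1.0, 0.0012, -0.0006, 0.0004], [-0.0009, 0.2564, -0.9666, -0.1371], [0.0, 0.0, 0.0, 1.0]]}
```

View pics/scene0.png

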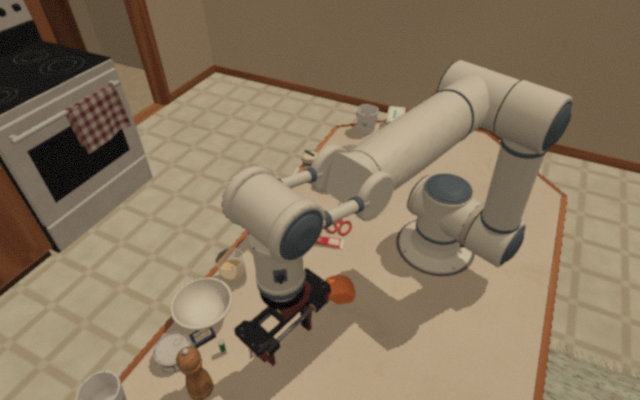

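View pics/top0.png

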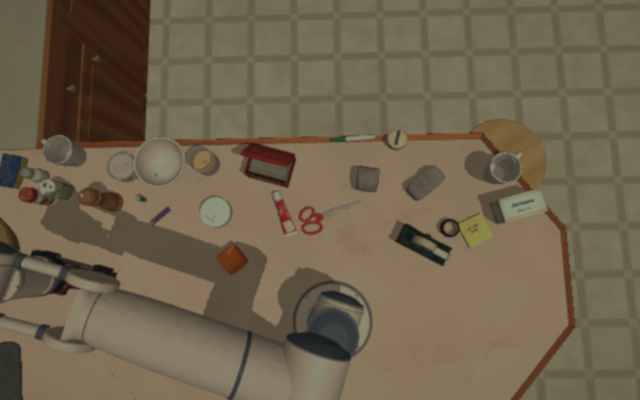

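```bash
cat > h.py <<'E'
from workcell import robot
import cv2,numpy as np
from scipy.spatial.transform import Rotation as R
def rot(q): return R.from_quat(np.roll(q,-1))
def cam(n,s=None):
    p=robot.camera_params(n);K=(p['fx'],p['fy'],p['cx'],p['cy'])
    if n=='wrist':
        s=s or robot.observe();T=np.array(p['T_tool_cam'])
        r=rot(s['ee_rot']);return K,r.as_matrix()@T[:3,:3],np.array(s['ee_pos'])+r.apply(T[:3,3])
    return K,rot(p['rotation']).as_matrix(),np.array(p['position'])
def ray(c,uv,z):
    K,M,o=c;uv=np.atleast_2d(uv).astype(float)
    d=np.c_[(uv[:,0]-K[2])/K[0],-(uv[:,1]-K[3])/K[1],-np.ones(len(uv))]@M.T
    return o+d*((z-o[2])/d[:,2])[:,None]
def proj(c,P):
    K,M,o=c;q=(np.atleast_2d(P)-o)@M
    return np.c_[K[2]+K[0]*q[:,0]/-q[:,2],K[3]-K[1]*q[:,1]/-q[:,2]]
def rect(c,mask,z):
    n,l,st,_=cv2.connectedComponentsWithStats(mask.astype(np.uint8));k=1+np.argmax(st[1:,4])
    cs,_=cv2.findContours((l==k).astype(np.uint8),0,1)
    P=ray(c,cs[0][:,0,:],z)[:,:2]
    (x,y),(w,h),a=cv2.minAreaRect((P*1000).astype(np.float32));return np.round([x,y,w,h,a],1)
E
python3 - <<'E'
from h import *
c=cam('top');robot.grab_frame('top')
for t,z in[('flat_stone',.02),('ridged_stone',.03),('recipe_tin',.07),('candle',.09),('balm_tin',.03),('marker',.01),('egg_timer',.04)]:
    for d in robot.trace('top',t)[:3]:print(t,round(d['conf'],2),d['bbox'],rect(c,d['mask'],z))
print('grey ridged',ray(c,[367,179],.03))
r=rot(robot.observe()['ee_rot']).as_matrix();print(r.round(3))
im=cv2.imread('pics/top0.png')[125:245,180:460];cv2.imwrite('pics/topc.png',cv2.resize(im,None,fx=2.85,fy=2.85,interpolation=2))
E
```

```text
flat_stone 0.72 [426.3, 182.1, 35.4, 35.2] [ 397.6 -284.    60.9  116.6   37.8]
flat_stone 0.49 [350.2, 139.8, 48.5, 9.8] [539.5 -72.1  14.8 133.1   3. ]
ridged_stone 0.68 [231.6, 258.1, 32.9, 27.4] [183.9 287.1  75.3  71.4  37.7]
recipe_tin 0.78 [267.1, 165.3, 55.5, 42.3] [456.7 183.3 162.7 103.5  73.7]
candle 0.76 [203.2, 160.7, 34.3, 27.7] [464.2 358.7 107.5  75.2  55.5]
balm_tin 0.88 [217.6, 212.1, 28.9, 33.5] [323.2 336.2  92.6  95.4   1.1]
marker 0.56 [350.9, 138.1, 46.9, 11.3] [540.7 -74.3  21.1 131.8   5. ]
egg_timer 0.64 [395.9, 138.7, 19.9, 19.2] [ 527.4 -199.3   54.1   60.    61.8]
grey ridged [[ 0.40991352 -0.11232518  0.03      ]]
[[-0.964  0.268  0.   ]
 [ 0.268  0.964  0.   ]
 [ 0.     0.    -1.   ]]
```

View pics/topc.png

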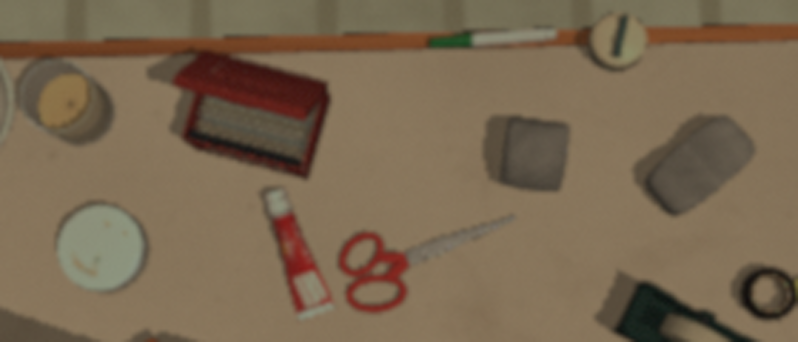

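```bash
python3 - <<'E'
from h import *
c=cam('top')
uv=np.array([[187,141],[308,176],[328,88]])/2.85+[180,125]
P=ray(c,uv,.069);print(P)
d=P[0]-P[1];print(np.linalg.norm(d));d/=np.linalg.norm(d);yaw=np.arctan2(-d[0],d[1]);print(np.degrees(yaw))
ax=np.array([np.cos(yaw),np.sin(yaw)]);m=(P[0]+P[1])[:2]/2;print('hinge',m+ax*.102,'mid',m+ax*.051)
r=rot(robot.observe()['ee_rot'])
# target tip waypoint in tool frame
for nm,off,tz in[('behind',.012,.30),('fold',-.06,.2)]:
    t=np.r_[m+ax*(.102+off),tz]; print(nm,t,r.inv().apply(t-robot.observe()['ee_pos'])*1000)
E
```

```text
[[0.42461311 0.24045681 0.069     ]
 [0.38588887 0.11769874 0.069     ]
 [0.47596038 0.09658129 0.069     ]]
0.12872105658181526
-17.507968417788433
hinge [0.50252585 0.14839225] mid [0.45388842 0.16373501]
behind [0.51396996 0.14478219 0.3       ] [-456.51419312 -323.00999731  -52.36022183]
fold [0.44530535 0.16644256 0.2       ] [-384.55789807 -320.50999578   47.63998615]
```

Emit:
{"op": "carry_out", "data": {"increments": [[1,-20,-14,-15,0,0,0],[1,-46,-33,-15,0,0,0],[1,-48,-35,-15,0,0,0],[1,-48,-35,0,0,0,0],[1,-48,-35,0,0,0,0],[1,-48,-35,0,0,0,0],[1,-48,-35,0,0,0,0],[1,-48,-35,0,0,0,0],[1,-48,-35,0,0,0,0],[1,-35,-25,0,0,0,0]], "grip_force": 20}}

```text
time: 2.15
ee_pos: [0.4977, 0.1524, 0.2939]
ee_rot: [0.001, 0.136, 0.991, 0.0]
wrist_force: [0.3, 0.3, -0.4]
gripper_width: 0.002
finger_force: 0.0
```

Emit:
{"op": "carry_out", "data": {"increments": [[1,-15,-6,0,0,0,0],[1,0,0,30,0,0,0],[1,0,0,45,0,0,0],[1,0,0,45,0,0,0],[1,0,0,22,0,0,0],[1,0,0,0,0,0,0]]}}

```text
time: 2.9
ee_pos: [0.5083, 0.1462, 0.1492]
ee_rot: [-0.002, 0.135, 0.991, -0.0]
wrist_force: [0.2, 0.7, 0.5]
gripper_width: 0.006
finger_force: 0.0
```

Emit:
{"op": "carry_out", "data": {"increments": [[1,12,0,0,0,0,0],[1,14,0,0,0,0,0],[1,14,0,4,0,0,0],[1,12,0,10,0,0,0],[1,10,0,12,0,0,0],[1,8,0,12,0,0,0],[1,6,0,8,0,0,0],[1,2,0,4,0,0,0],[1,0,0,0,0,0,0],[1,0,0,0,0,0,0]]}}

```text
time: 4.15
ee_pos: [0.4347, 0.1669, 0.1009]
ee_rot: [0.0, 0.135, 0.991, 0.0]
wrist_force: [0.7, -0.0, -0.6]
gripper_width: 0.005
finger_force: 0.0
```

Emit:
{"op": "carry_out", "data": {"increments": [[1,0,0,3,0,0,0],[1,0,0,2,0,0,0],[1,0,0,0,0,0,0],[1,0,0,0,0,0,0],[0,0,0,-20,0,0,0],[0,0,0,-60,0,0,0],[0,0,0,-60,0,0,0],[0,0,0,-60,0,0,0],[0,0,0,0,0,0,0],[0,0,0,0,0,0,0]]}}

```text
time: 5.4
ee_pos: [0.4344, 0.1668, 0.2959]
ee_rot: [0.0, 0.135, 0.991, 0.0]
wrist_force: [0.1, -0.5, -0.8]
gripper_width: 0.645
finger_force: 0.0
```

```bash
python3 - <<'E'
from h import *
s=robot.observe();c=cam('wrist',s);im=robot.grab_frame('wrist');cv2.imwrite('pics/w1.png',im)
for t in['recipe_tin','recipe_tin_lid']:
    for d in robot.trace('wrist',t)[:2]:print(t,round(d['conf'],2),d['bbox'],rect(c,d['mask'],.069))
E
```

```text
recipe_tin 0.75 [334.0, 187.2, 125.4, 86.3] [452.2 177.6 133.5 101.2  74. ]
recipe_tin_lid 0.82 [334.4, 186.2, 124.9, 84.4] [450.7 177.3 133.9  98.9  73.2]
recipe_tin_lid 0.26 [334.4, 184.9, 123.0, 90.0] [452.2 177.7 133.7 101.2  74. ]
```

View pics/w1.png

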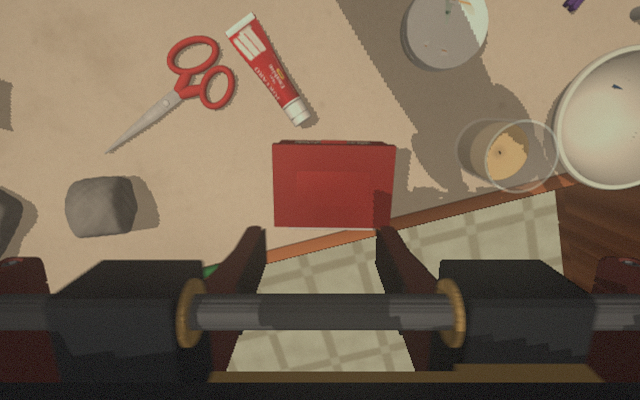

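```bash
python3 - <<'E'
from h import *
c=cam('wrist');t=cam('top')
print('ridged w',ray(c,[101,206],.03), 'corners',ray(c,[[273,143],[395,145],[391,227],[275,226]],.0705))
im=robot.grab_frame('top')
for d in robot.trace('top','recipe_tin_lid')[:2]:print(round(d['conf'],2),d['bbox'],rect(t,d['mask'],.069))
for n in ['scene']:
    robot.grab_frame(n)
    for d in robot.trace(n,'recipe_tin_lid')[:2]:print(n,round(d['conf'],2),d['bbox'],rect(cam(n),d['mask'],.069))
g=lambda u,v:(np.array([u,v])/2.85+[180,125])
print('topridged',ray(t,[g(533,152)],.03))
# glue tube cap and scissors tip on table, both cams
print('tubecap top',ray(t,[g(273,200),g(513,214)],.0),'wrist',ray(c,[[298,113],[107,152]],.0))
E
```

```text
ridged w [[ 0.40688137 -0.10726569  0.03      ]] corners [[0.3877444  0.12787459 0.0705    ]
 [0.42452538 0.25199317 0.0705    ]
 [0.51352319 0.22786301 0.0705    ]
 [0.47719291 0.10185452 0.0705    ]]
0.6 [267.3, 168.4, 52.2, 30.5] [439.2 200.9  92.2  50.3  69.2]
topridged [[ 0.41191092 -0.112442    0.03      ]]
tubecap top [[ 0.37177969  0.16255288  0.        ]
 [ 0.35121111 -0.09179885  0.        ]] wrist [[ 0.36509718  0.15750437  0.        ]
 [ 0.34597943 -0.09114163  0.        ]]
```

```bash
python3 - <<'E'
from h import *
t=cam('top')
C=np.array([[.3877,.1279],[.4245,.252],[.5135,.2279],[.4772,.1019]])
for z in(.0,.069):print((proj(t,np.c_[C,[z]*4])-[180,125])*2.85)
im=cv2.imread('pics/top0.png')
red=((im[:,:,2].astype(int)-im[:,:,1])>55)&(im[:,:,2]>70)
ys,xs=np.nonzero(red[140:190,235:300]);print(xs.min()+235,xs.max()+235,ys.min()+140,ys.max()+140)
E
```

```text
[[305.35180066 184.47944768]
 [189.65101799 153.11249135]
 [212.2237503   71.47407187]
 [328.83552584 101.55929295]]
[[297.89093055 174.45201915]
 [175.68359896 141.37453184]
 [199.64947302  55.25702298]
 [322.76978484  86.93520394]]
242 286 152 165
```

Emit:
{"op": "carry_out", "data": {"increments": [[0,-5,-25,0,0,0,0],[0,-10,-55,0,0,0,0],[0,-12,-60,0,0,0,0],[0,-12,-60,0,0,0,0],[0,-12,-60,0,0,0,0],[0,-12,-60,0,0,0,0],[0,-12,-60,0,0,0,0],[0,-10,-55,0,0,0,0],[0,0,-10,0,0,0,0.14],[0,0,0,0,0,0,0.16]]}}

```text
time: 7.0
ee_pos: [0.3967, -0.2859, 0.2947]
ee_rot: [-0.001, 0.285, 0.958, 0.0]
wrist_force: [1.0, 0.2, 0.2]
gripper_width: 1.004
finger_force: 0.0
```

Emit:
{"op": "carry_out", "data": {"increments": [[0,0,0,30,0,0,0.17],[0,0,0,40,0,0,0.17],[0,0,0,20,0,0,0],[0,0,0,0,0,0,0]]}}

```text
time: 7.5
ee_pos: [0.3968, -0.2842, 0.2041]
ee_rot: [-0.002, 0.438, 0.899, 0.0]
wrist_force: [-1.6, 1.0, 0.4]
gripper_width: 0.998
finger_force: 0.0
```

```bash
cat >> h.py <<'E'
def plan(s,p,psi):
    "shift (tool mm) and turn to have TCP at p, tool down, y axis at world angle psi (deg, mod 180)"
    r=rot(s['ee_rot']);M=r.as_matrix();a=np.degrees(np.arctan2(M[1,1],M[0,1]))
    t=-((psi-a+90)%180-90)
    print('psi',a.round(1),'shift',(r.inv().apply(np.array(p)-s['ee_pos'])*1000).round(1),'turn tool z',np.radians(t).round(3))
E
python3 - <<'E'
from h import *
s=robot.observe();c=cam('wrist',s);im=robot.grab_frame('wrist');cv2.imwrite('pics/w2.png',im)
print(s['ee_pos'],s['joint_pos'])
for d in robot.trace('wrist','flat_stone')[:2]:
    q=rect(c,d['mask'],.018);print(round(d['conf'],2),d['bbox'],q)
    a=q[4] if q[2]<q[3] else q[4]+90
    plan(s,[q[0]/1e3,q[1]/1e3,.030],a)
E
```

```text
[ 0.39677964 -0.28419646  0.20411781] [-6.91244464e-01 -2.13331278e-01  1.59979984e+00 -4.53962388e-05
  1.75832784e+00 -1.35451236e+00]
0.83 [320.9, 181.6, 63.9, 116.0] [ 396.9 -283.9   62.2  114.9   37.9]
psi 38.0 shift [ -0.4   0.4 174.1] turn tool z 0.002
```

View pics/w2.png

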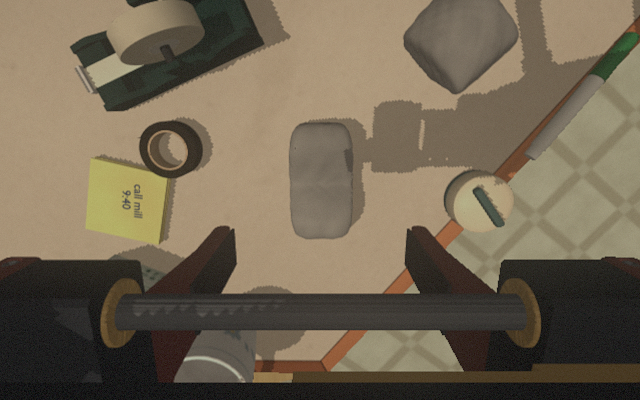

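Emit:
{"op": "carry_out", "data": {"increments": [[0,0,0,30,0,0,0],[0,0,0,50,0,0,0],[0,0,0,50,0,0,0],[0,0,0,30,0,0,0],[0,0,0,13,0,0,0],[0,0,0,0,0,0,0],[1,0,0,0,0,0,0],[1,0,0,0,0,0,0],[1,0,0,0,0,0,0],[1,0,0,0,0,0,0]], "grip_force": 30}}

```text
time: 8.85
ee_pos: [0.3977, -0.2849, 0.0335]
ee_rot: [0.001, 0.44, 0.898, -0.0]
wrist_force: [0.2, 0.7, 3.7]
gripper_width: 0.681
finger_force: 30.0
```

```bash
python3 - <<'E'
from h import *
s=robot.observe();print(s['ee_pos'],s['gripper_width'],s['finger_force'])
plan(s,[.451,.1775,.2],-16.1)
E
```

```text
[ 0.39773955 -0.28492602  0.03348785] 0.6806143543509889 29.95489239692688
psi 37.8 shift [ 332.4  325.7 -166.8] turn tool z 0.941
```

Emit:
{"op": "carry_out", "data": {"increments": [[1,0,0,-20,0,0,0],[1,0,0,-40,0,0,0],[1,0,0,-55,0,0,0],[1,15,15,-52,0,0,0],[1,32,31,0,0,0,0],[1,40,39,0,0,0,0],[1,40,39,0,0,0,0],[1,40,39,0,0,0,0],[1,40,39,0,0,0,0],[1,40,39,0,0,0,0]]}}

```text
time: 10.1
ee_pos: [0.4358, 0.06, 0.1988]
ee_rot: [-0.0, 0.44, 0.898, -0.0]
wrist_force: [0.9, -0.1, -3.6]
gripper_width: 0.681
finger_force: 29.9
```

Emit:
{"op": "carry_out", "data": {"increments": [[1,40,39,0,0,0,0],[1,30,30,0,0,0,0],[1,15,16,0,0,0,0.1],[1,0,0,0,0,0,0.16],[1,0,0,0,0,0,0.17],[1,0,0,0,0,0,0.17],[1,0,0,0,0,0,0.17],[1,0,0,0,0,0,0.17],[1,0,0,0,0,0,0],[1,0,0,0,0,0,0]]}}

```text
time: 11.35
ee_pos: [0.4511, 0.1774, 0.1991]
ee_rot: [-0.0, 0.798, 0.603, -0.0]
wrist_force: [-0.1, 0.3, -2.5]
gripper_width: 0.676
finger_force: 29.9
```

```bash
python3 - <<'E'
from h import *
s=robot.observe();print(s['ee_pos'],s['gripper_width'],s['wrist_force'],s['joint_pos'][5])
plan(s,[.451,.1775,.108],-16.1)
c=cam('wrist',s);im=robot.grab_frame('wrist');cv2.imwrite('pics/w3.png',im)
for d in robot.trace('wrist','flat_stone')[:1]:print(d['bbox'],rect(c,d['mask'],s['ee_pos'][2]-.015))
for d in robot.trace('wrist','recipe_tin_lid')[:1]:print(d['bbox'],rect(c,d['mask'],.07))
E
```

```text
[0.45111276 0.17744604 0.1990939 ] 0.6763142846100333 [-0.10184495  0.28821536 -2.53363123] 0.5812755586430951
psi -15.9 shift [ 0.1 -0.  91.1] turn tool z 0.004
[321.9, 247.2, 135.7, 231.3] [455.2 196.4  79.8  64.5  75. ]
[326.6, 139.2, 121.5, 53.2] [468.  224.1  37.7  96.3  69.5]
```

View pics/w3.png

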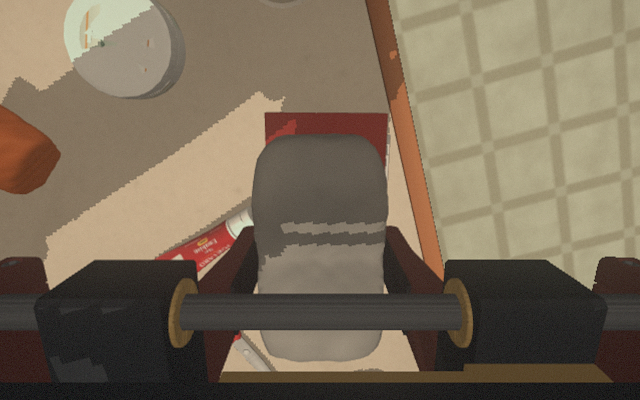

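```bash
python3 - <<'E'
from h import *
s=robot.observe();c=cam('wrist',s)
P=ray(c,[[265,113],[388,113]],.0705);print(P)
ax=np.array([np.cos(np.radians(-16.1)),np.sin(np.radians(-16.1))]);ay=np.array([-ax[1],ax[0]])
for p in P:print((p[:2]-[.451,.1775])@ax,(p[:2]-[.451,.1775])@ay)
E
```

```text
[[0.42740156 0.25244818 0.0705    ]
 [0.51785351 0.22649675 0.0705    ]]
-0.043457123269150764 0.0654644571047123
0.05064394592795091 0.06561451451451009
```

Emit:
{"op": "carry_out", "data": {"increments": [[1,0,2,30,0,0,0.0],[1,0,0,30,0,0,0],[1,0,0,20,0,0,0],[1,0,0,8,0,0,0],[1,0,0,2,0,0,0],[1,0,0,1,0,0,0],[1,0,0,1,0,0,0],[1,0,0,0,0,0,0]]}}

```text
time: 12.5
ee_pos: [0.4535, 0.177, 0.1081]
ee_rot: [0.0, 0.799, 0.602, 0.0]
wrist_force: [0.9, 0.2, -3.6]
gripper_width: 0.683
finger_force: 29.9
```

Not yet touching.

Emit:
{"op": "carry_out", "data": {"increments": [[1,0,0,1,0,0,0],[1,0,0,1,0,0,0],[1,0,0,1,0,0,0],[1,0,0,0,0,0,0]]}}

```text
time: 13.0
ee_pos: [0.4532, 0.177, 0.1047]
ee_rot: [-0.0, 0.799, 0.602, 0.0]
wrist_force: [-0.3, -0.8, -2.2]
gripper_width: 0.677
finger_force: 29.9
```

Emit:
{"op": "carry_out", "data": {"increments": [[1,0,0,1,0,0,0],[1,0,0,1,0,0,0],[1,0,0,0,0,0,0]]}}

```text
time: 13.38
ee_pos: [0.4532, 0.177, 0.1027]
ee_rot: [-0.0, 0.799, 0.602, 0.0]
wrist_force: [-1.4, -0.1, -1.1]
gripper_width: 0.678
finger_force: 29.9
```

Emit:
{"op": "carry_out", "data": {"increments": [[1,0,0,1,0,0,0],[1,0,0,0,0,0,0]]}}

```text
time: 13.62
ee_pos: [0.4532, 0.177, 0.1019]
ee_rot: [-0.0, 0.799, 0.602, 0.0]
wrist_force: [-2.7, -1.0, 2.6]
gripper_width: 0.679
finger_force: 29.9
```

Emit:
{"op": "carry_out", "data": {"increments": [[0.8,0,0,0,0,0,0],[0,0,0,0,0,0,0],[0,0,0,0,0,0,0],[0,0,0,-10,0,0,0],[0,0,0,-40,0,0,0],[0,0,0,-60,0,0,0],[0,0,0,-50,0,0,0],[0,0,0,-30,0,0,0],[0,0,0,0,0,0,0]]}}

```text
time: 14.75
ee_pos: [0.4541, 0.1771, 0.295]
ee_rot: [0.001, 0.799, 0.601, 0.003]
wrist_force: [-0.5, 0.3, -0.8]
gripper_width: 1.002
finger_force: 0.0
```

```bash
python3 - <<'E'
from h import *
s=robot.observe();print(s['ee_pos'])
c=cam('wrist',s);im=robot.grab_frame('wrist');cv2.imwrite('pics/w4.png',im)
for d in robot.trace('wrist','flat_stone')[:1]:print(d['bbox'],rect(c,d['mask'],.068+.02))
for d in robot.trace('wrist','recipe_tin_lid')[:1]:print(d['bbox'],rect(c,d['mask'],.07))
plan(s,[.408,-.110,.27],74)
E
```

```text
[0.45405269 0.17714383 0.29504835]
[317.2, 178.2, 57.7, 113.2] [452.3 178.1 117.2  62.4  73.9]
[322.1, 173.1, 96.2, 119.2] [453.4 177.2 133.   97.9  72.8]
psi -16.0 shift [-288.8   35.    24.3] turn tool z 1.57
```

View pics/w4.png

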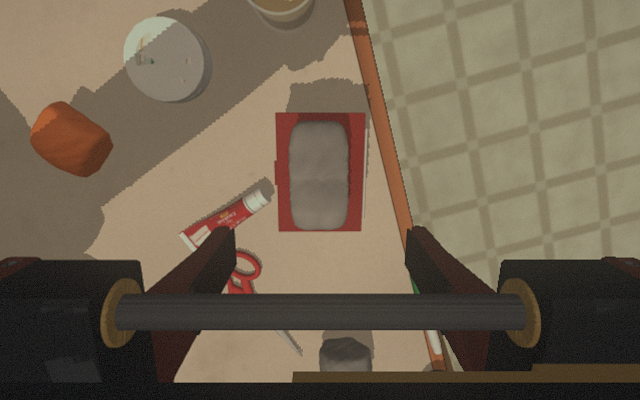

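Emit:
{"op": "carry_out", "data": {"increments": [[0,-25,3,0,0,0,0],[0,-50,6,0,0,0,0],[0,-55,7,0,0,0,0],[0,-55,7,10,0,0,0],[0,-55,7,20,0,0,0],[0,-35,5,30,0,0,0],[0,-14,0,10,0,0,0],[0,0,0,0,0,0,0]]}}

```text
time: 15.9
ee_pos: [0.4064, -0.1104, 0.2202]
ee_rot: [-0.001, 0.799, 0.601, -0.001]
wrist_force: [0.1, 0.6, 0.4]
gripper_width: 1.0
finger_force: 0.0
```

```bash
python3 - <<'E'
from h import *
s=robot.observe();print(s['ee_pos'],s['ee_rot'])
c=cam('wrist',s);im=robot.grab_frame('wrist')
for d in robot.trace('wrist','ridged_stone')[:2]:
    print(d['conf'],d['bbox'],rect(c,d['mask'],.03),rect(c,d['mask'],.0),rect(c,d['mask'],.06))
    x,y,w,h=map(int,d['bbox'])
    a=im[max(y-100,0):y+100,max(x-130,0):x+130];print(max(x-130,0),max(y-100,0))
    cv2.imwrite('pics/w5.png',cv2.convertScaleAbs(cv2.resize(a,None,fx=3,fy=3,interpolation=2),alpha=1.5));break
E
```

```text
[ 0.40637122 -0.11039571  0.22018852] [-1.33437272e-03  7.99285784e-01  6.00949245e-01 -6.78245306e-04]
0.86 [326.5, 180.2, 81.3, 68.4] [ 409.8 -111.7   71.8   74.9   82.5] [ 408.4 -118.    78.4   81.8   82.5] [ 411.2 -105.4   65.2   68.1   82.5]
196 80
```

View pics/w5.png

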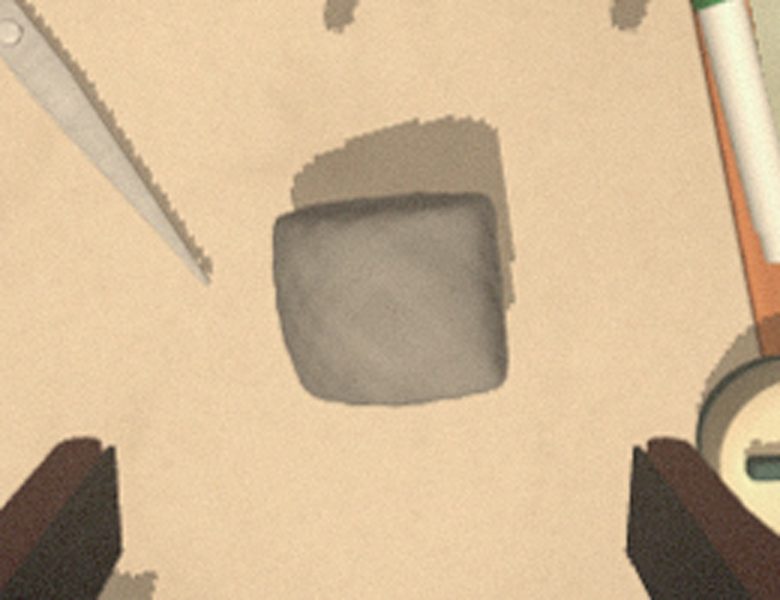

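```bash
cat > fit.py <<'E'
from h import *
from scipy.optimize import minimize
s=robot.observe();c=cam('wrist',s);robot.grab_frame('wrist')
m=robot.trace('wrist','ridged_stone')[0]['mask']
S=4 # supersample
prof=np.array([(0,0),(34,16),(36,20),(36,42),(30,52),(18,59),(0,61)])/1e3;prof=np.r_[prof,prof*[-1,1]]
pts=np.array([(x,y,z) for x,z in prof for y in(-.032,.032)])
def model(q): # origin x,y, yaw deg; z leans 25deg towards own +x
    Rm=R.from_euler('z',q[2],degrees=True)*R.from_euler('y',25,degrees=True)
    return Rm.apply(pts)+[q[0]/1e3,q[1]/1e3,0]
big=cv2.resize(m.astype(np.uint8),None,fx=S,fy=S,interpolation=0)
def cost(q):
    h=cv2.convexHull(((proj(c,model(q))+.5)*S).round().astype(np.int32))
    b=np.zeros_like(big);cv2.fillConvexPoly(b,h,1)
    return 1-(b&big).sum()/(b|big).sum()
for y0 in(-15,75,165,255):
    best=None
    for dy in(-12,0,12):
        q0=np.array([409,-110,y0+dy]);C=model(q0).mean(0)*1000;q0[:2]-=(C[:2]-[409,-110]).astype(int)
        sim=np.array([q0]+[q0+d for d in([8,0,0],[0,8,0],[0,0,6])],float)
        r=minimize(cost,q0,method='Nelder-Mead',options=dict(initial_simplex=sim,maxiter=150))
        if best is None or r.fun<best.fun:best=r
    print(y0,best.fun.round(4),best.x.round(1))
E
python3 fit.py
```

```text
Traceback (most recent call last):
  File "fit.py", line 4, in <module>
    m=robot.trace('wrist','ridged_stone')[0]['mask']
      ~~~~~~~~~~~~~~~~~~~~~~~~~~~~~~~~~~~^^^
IndexError: list index out of range
```

Missed this time; retry.

```bash
sed -i "s/^m=.*/m=next(d[0]['mask'] for d in (robot.trace('wrist','ridged_stone') for _ in range(4)) if d)/" fit.py; python3 fit.py
```

```text
-15 0.1069 [ 397.7 -108.1   -7.6]
75 0.1301 [ 409.8 -124.4   85.7]
165 0.1053 [ 422.6 -110.7  171.3]
255 0.1027 [411.8 -98.2 266.3]
```

```bash
python3 - <<'E'
from h import *
s=robot.observe();c=cam('wrist',s)
P=ray(c,[[363.3,176.7],[289.5,176.7]],.031);print(P)
y=np.radians(171.8);sx=np.array([np.cos(y),np.sin(y)]);sy=np.array([-sx[1],sx[0]])
Q=ray(c,[[196+400/3,80+404/3]],.055),ray(c,[[196+400/3,80+204/3]],.055),ray(c,[[196+400/3,80+196/3]],.01);print([ (q[0,:2]@sy).round(4) for q in Q])
o1=P[0,:2]+sx*.025;print('origin from right edge',o1,'width',(P[1]-P[0])[:2]@sx)
E
```

```text
[[ 0.4484957  -0.11823062  0.031     ]
 [ 0.37815454 -0.09804023  0.031     ]]
[np.float64(0.0798), np.float64(0.0174), np.float64(0.0202)]
origin from right edge [ 0.42375129 -0.1146649 ] width 0.07250174271112032
```

Emit:
{"op": "carry_out", "data": {"increments": [[0,-3,-40,0,0,0,0.1],[0,0,0,0,0,0,0.165],[0,0,0,0,0,0,0.18],[0,0,0,0,0,0,0.18],[0,0,0,0,0,0,0.18],[0,0,0,0,0,0,0.18],[0,0,0,0,0,0,0.18],[0,0,0,0,0,0,0.17],[0,0,0,0,0,0,0.1],[0,0,0,0,0,0,0]]}}

```text
time: 17.45
ee_pos: [0.368, -0.1019, 0.2222]
ee_rot: [0.0, 0.997, -0.071, 0.0]
wrist_force: [0.7, -0.3, -0.2]
gripper_width: 1.002
finger_force: 0.0
```

Emit:
{"op": "carry_out", "data": {"increments": [[0,0,0,0,0,0.1,0],[0,0,0,0,0,0.15,0],[0,0,0,0,0,0.136,0],[0,0,0,0,0,0.05,0],[0,0,0,0,0,0,0]]}}

```text
time: 18.08
ee_pos: [0.3884, -0.1095, 0.2265]
ee_rot: [0.013, 0.976, -0.069, 0.206]
wrist_force: [-0.7, -0.8, -0.2]
gripper_width: 0.999
finger_force: 0.0
```

```bash
python3 - <<'E'
from h import *
s=robot.observe();r=rot(s['ee_rot']);print(s['ee_pos'],r.as_matrix().round(3),s['joint_pos'])
y=np.radians(171.8);sx=np.array([np.cos(y),np.sin(y),0]);sz=sx*np.sin(np.radians(25))+[0,0,np.cos(np.radians(25))]
sy=np.cross(sz,[sz[0]*0+np.cos(y)*np.cos(np.radians(25)),np.sin(y)*np.cos(np.radians(25)),-np.sin(np.radians(25))])
M=np.c_[np.cross(-sy,-sz),-sy,-sz];print('turn',(r.inv()*R.from_matrix(M)).as_rotvec().round(3))
p=np.array([.4082,-.1078,.0335]);print(r.inv().apply(p+sz*.1-s['ee_pos'])*1000,r.inv().apply(p-s['ee_pos'])*1000)
E
```

```text
[ 0.38842462 -0.10948052  0.22646789] [[ 0.906 -0.141  0.4  ]
 [-0.13  -0.99  -0.054]
 [ 0.404 -0.003 -0.915]] [-0.46571194 -0.85557416  2.0383143   0.13174026  1.56342274  1.27221585]
turn [-0.032 -0.006 -3.141]
[-62.30320929  -4.23250137  84.37471409] [-60.24479339  -3.88127504 184.35290953]
```

Emit:
{"op": "carry_out", "data": {"increments": [[0,-12,0,26,0,0,0],[0,-16,0,38,0,0,0],[0,-8,0,18,0,0,0],[0,0,0,0,0,0,0]]}}

```text
time: 18.58
ee_pos: [0.3971, -0.112, 0.1372]
ee_rot: [0.011, 0.977, -0.07, 0.201]
wrist_force: [0.6, 0.1, 0.7]
gripper_width: 1.002
finger_force: 0.0
```

```bash
cat > pk.py <<'E'
from h import *
import sys
s=robot.observe();r=rot(s['ee_rot']);print(s['ee_pos'],s['joint_pos'].round(3) if hasattr(s['joint_pos'],'round') else s['joint_pos'])
M=(R.from_euler('z',171.8,degrees=True)*R.from_euler('y',25,degrees=True)).as_matrix()
sz=M[:,2];Mt=np.c_[-M[:,0],M[:,1],-sz]
print('turn',(r.inv()*R.from_matrix(Mt)).as_rotvec().round(3))
p=np.array([.4082,-.1078,.0335]);print((r.inv().apply(p+sz*.08-s['ee_pos'])*1000).round(1),(r.inv().apply(p-s['ee_pos'])*1000).round(1))
E
python3 pk.py
```

```text
[ 0.39713734 -0.11197768  0.13724159] [-0.459 -0.855  2.195  0.13   1.418  1.259]
turn [-0.006  0.031 -0.   ]
[-33.9  -5.6  19.5] [-31.4  -5.1  99.4]
```

Emit:
{"op": "carry_out", "data": {"increments": [[0,0,0,-10,0,-0.1,0],[0,0,0,0,0,-0.15,0],[0,0,0,0,0,-0.155,0],[0,0,0,0,0,0,0]]}}

```text
time: 19.08
ee_pos: [0.3953, -0.112, 0.1473]
ee_rot: [-0.003, 0.998, -0.07, 0.0]
wrist_force: [-0.2, 0.1, -0.2]
gripper_width: 1.002
finger_force: 0.0
```

```bash
python3 - <<'E'
from h import *
s=robot.observe();r=rot(s['ee_rot']);print(s['ee_pos'],r.as_matrix()[:,2].round(3));plan(s,[.4107,-.1082,.0341],81.8)
c=cam('wrist',s);robot.grab_frame('wrist')
for d in robot.trace('wrist','ridged_stone')[:1]:print(d['bbox'],rect(c,d['mask'],.03),rect(c,d['mask'],.05))
E
```

```text
[ 0.39529413 -0.11202678  0.14730511] [ 0.001  0.006 -1.   ]
psi -98.1 shift [ 14.7  -5.3 113.2] turn tool z 0.002
[319.9, 178.8, 92.1, 94.0] [ 409.3 -110.8   68.1   74.6   81.9] [ 413.5 -111.6   62.7   68.8   81.9]
```

Emit:
{"op": "carry_out", "data": {"increments": [[0,15,-4,0,0,0,0],[0,0,0,20,0,0,0],[0,0,0,40,0,0,0],[0,0,0,35,0,0,0],[0,0,0,18,0,0,0],[0,0,0,0,0,0,0],[1,0,0,0,0,0,0],[1,0,0,0,0,0,0],[1,0,0,0,0,0,0],[1,0,0,0,0,0,0]], "grip_force": 45}}

```text
time: 20.42
ee_pos: [0.4103, -0.1105, 0.0358]
ee_rot: [-0.001, 0.997, -0.071, 0.003]
wrist_force: [-0.7, -3.8, 5.7]
gripper_width: 0.722
finger_force: 45.0
```

Emit:
{"op": "carry_out", "data": {"increments": [[1,0,0,-15,0,0,0],[1,0,0,-40,0,0,0],[1,0,0,-55,0,0,0],[1,0,0,-55,0,0,0],[1,0,-20,-40,0,0,0],[1,0,-45,-10,0,0,0],[1,0,-55,0,0,0,0],[1,0,-55,0,0,0,0],[1,0,-55,0,0,0,0],[1,0,-40,0,0,0,0]]}}

```text
time: 21.68
ee_pos: [0.446, 0.1593, 0.25]
ee_rot: [-0.003, 0.998, -0.07, -0.0]
wrist_force: [0.2, -0.6, -5.1]
gripper_width: 0.724
finger_force: 45.0
```

Emit:
{"op": "carry_out", "data": {"increments": [[1,0,-20,0,0,0,-0.08],[1,0,0,0,0,0,-0.16],[1,0,0,0,0,0,-0.17],[1,0,0,0,0,0,-0.17],[1,0,0,0,0,0,-0.17],[1,0,0,0,0,0,-0.17],[1,0,0,0,0,0,-0.17],[1,0,0,0,0,0,-0.17],[1,0,0,0,0,0,-0.14],[1,0,0,0,0,0,-0.04]]}}

```text
time: 22.92
ee_pos: [0.4489, 0.1768, 0.25]
ee_rot: [-0.002, 0.796, 0.606, 0.001]
wrist_force: [0.2, 0.3, -5.6]
gripper_width: 0.725
finger_force: 45.0
```

Emit:
{"op": "carry_out", "data": {"increments": [[1,0,0,0,0,-0.08,0],[1,0,0,0,0,-0.15,0],[1,0,0,0,0,-0.15,0],[1,0,0,0,0,-0.056,0],[1,0,0,0,0,0,0],[1,0,0,0,0,0,0]]}}

```text
time: 23.68
ee_pos: [0.4496, 0.1766, 0.2508]
ee_rot: [0.129, 0.778, 0.59, -0.169]
wrist_force: [-0.8, 0.1, -6.0]
gripper_width: 0.724
finger_force: 45.0
```

```bash
cat > pl.py <<'E'
from h import *
s=robot.observe();r=rot(s['ee_rot']);print(s['ee_pos'],s['wrist_force'],s['gripper_width'],s['joint_pos'])
a=np.radians(-16.1);hy=np.array([np.cos(a),np.sin(a),0]);u=np.array([-hy[1],hy[0],0]) # hollow axis, across
t=np.radians(25);tz=np.array([0,0,-np.cos(t)])-u*np.sin(t)
Mt=np.c_[np.cross(hy,tz),hy,tz];print('turn',(r.inv()*R.from_matrix(Mt)).as_rotvec().round(3))
hol=np.array([.4525,.178,.0685+.022])
tcp=hol+[0,0,.001+.031]-tz*.006
for up in(.1,.012,0):print(up,(tcp+[0,0,up]).round(4),(r.inv().apply(tcp+[0,0,up]-s['ee_pos'])*1000).round(1))
print('down10',(r.inv().apply([0,0,-10])).round(2))
E
python3 pl.py; python3 - <<'E'
from h import *
cv2.imwrite('pics/w6.png',robot.grab_frame('wrist'))
E
```

```text
[0.44958738 0.17662542 0.25081094] [-0.79059604  0.11463208 -5.95710105] 0.7241894372194433 [ 0.50408781  0.01813469  1.3526599  -0.34292114  2.05543196  0.65988822]
turn [ 0.004 -0.007  0.007]
0.1 [0.4532 0.1804 0.2279] [13.7  2.4 18.9]
0.012 [0.4532 0.1804 0.1399] [50.4  2.3 98.9]
0 [0.4532 0.1804 0.1279] [ 55.4   2.3 109.8]
down10 [ 4.16 -0.01  9.09]
```

View pics/w6.png

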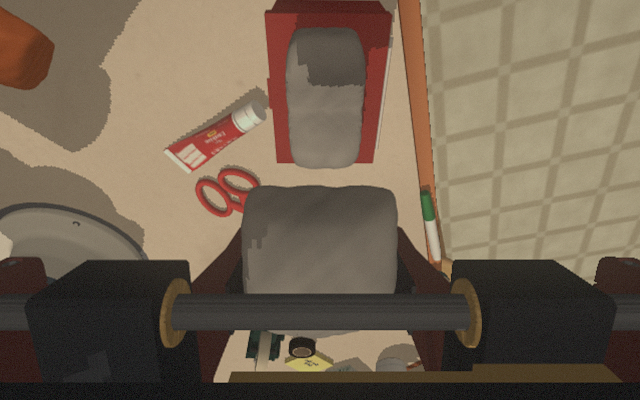

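```bash
python3 - <<'E'
from h import *
c=cam('scene');im=robot.grab_frame('scene');P=proj(c,[[.45,.178,.18]])[0];print(P)
Q=proj(c,[[.45,.178,.18],[.45,.178,.28],[.45+.02,.178+.05,.18]]);print(Q)
x,y=map(int,P);x0,y0=max(x-70,0),max(y-55,0)
a=im[y0:y0+110,x0:x0+140];cv2.imwrite('pics/s1.png',cv2.convertScaleAbs(cv2.resize(a,None,fx=5,fy=5,interpolation=2),alpha=1.4))
E
```

```text
[270.74107749 192.19240727]
[[270.74107749 192.19240727]
 [267.42256091 164.10058752]
 [255.05163764 200.90876723]]
```

View pics/s1.png

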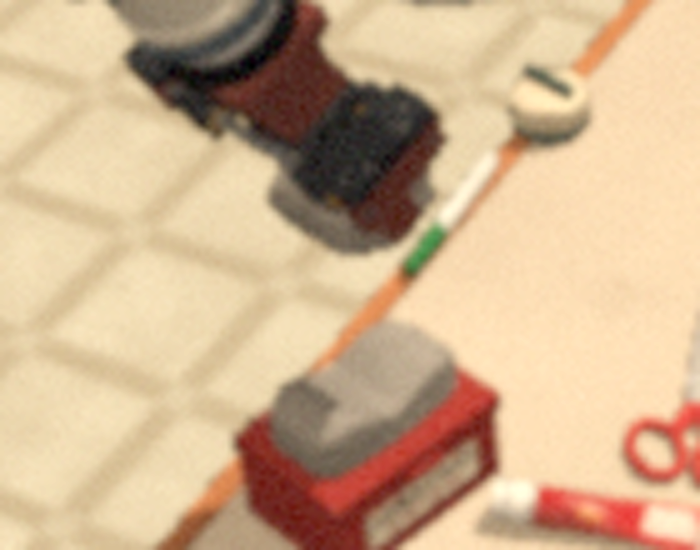

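```bash
python3 - <<'E'
from h import *
s=robot.observe();r=rot(s['ee_rot']);M=r.as_matrix()
c=cam('scene');m=None
for _ in range(4):
    robot.grab_frame('scene');D=[d for d in robot.trace('scene','ridged_stone') if abs(d['bbox'][0]-270)<40 and d['bbox'][1]<225]
    if D:m=D[0]['mask'];print(D[0]['bbox'],D[0]['conf']);break
prof=np.array([(0,0),(34,16),(36,20),(36,42),(30,52),(18,59),(0,61)])/1e3;prof=np.r_[prof,prof*[-1,1]]
pts=np.array([(x,y,z-.031) for x,z in prof for y in(-.032,.032)])
g=s['ee_pos']+M[:,2]*.006
y=M[:,1]
for th in(-50,-25,0,25,50):
    z=np.array([0,0,1.]);x=np.cross(y,z);x/=np.linalg.norm(x);B=np.c_[x,y,np.cross(x,y)]
    P=g+R.from_rotvec(y*np.radians(th)).apply(pts@B.T)
    h=cv2.convexHull((proj(c,P)*4).round().astype(np.int32));b=np.zeros((1600,2560),np.uint8);cv2.fillConvexPoly(b,h,1)
    b=cv2.resize(b,(640,400),interpolation=cv2.INTER_AREA)>0
    cols=range(256,288,3);print(th,[int(np.nonzero(b[:,k])[0].max()) if b[:,k].any() else 0 for k in cols], 'IoU/cover',None if m is None else ((m&b).sum()/m.sum()).round(2))
if m is not None:print('obs',[int(np.nonzero(m[:,k])[0].max()) if m[:,k].any() else 0 for k in cols])
E
```

```text
[269.8, 177.2, 35.3, 18.0] 0.46
-50 [180, 182, 184, 186, 188, 189, 190, 188, 184, 181, 0] IoU/cover 0.99
-25 [180, 182, 184, 186, 188, 190, 188, 186, 184, 180, 174] IoU/cover 1.0
0 [180, 182, 184, 186, 188, 188, 187, 186, 184, 181, 177] IoU/cover 1.0
25 [177, 179, 181, 183, 184, 186, 187, 186, 184, 182, 178] IoU/cover 0.82
50 [177, 179, 181, 183, 185, 187, 187, 186, 186, 183, 178] IoU/cover 0.85
obs [179, 181, 182, 184, 185, 186, 186, 0, 0, 176, 0]
```

```bash
python3 - <<'E'
from h import *
s=robot.observe();r=rot(s['ee_rot']);M=r.as_matrix();c=cam('wrist',s)
prof=np.array([(0,0),(34,16),(36,20),(36,42),(30,52),(18,59),(0,61)])/1e3;prof=np.r_[prof,prof*[-1,1]]
pts=np.array([(x,y,z-.031) for x,z in prof for y in(-.032,.032)])
g=s['ee_pos']+M[:,2]*.006;y=M[:,1]
for off in(-.006,0,.006):
  for th in(-50,0):
    z=np.array([0,0,1.]);x=np.cross(y,z);B=np.c_[x,y,z]
    P=g+R.from_rotvec(y*np.radians(th)).apply((pts+[off,0,0])@B.T)
    q=proj(c,P);h=cv2.convexHull(q.astype(np.float32))[:,0];print(off,th,'rows',q[:,1].min().round(),q[:,1].max().round(),'cols',q[:,0].min().round(),q[:,0].max().round(),h[np.argsort(h[:,1])[:4]].round().tolist())
E
```

```text
-0.006 -50 rows 169.0 337.0 cols 239.0 409.0 [[394.0, 169.0], [253.0, 169.0], [399.0, 177.0], [248.0, 177.0]]
-0.006 0 rows 174.0 334.0 cols 232.0 416.0 [[399.0, 174.0], [248.0, 174.0], [402.0, 176.0], [245.0, 176.0]]
0 -50 rows 182.0 353.0 cols 238.0 410.0 [[394.0, 182.0], [252.0, 182.0], [400.0, 191.0], [247.0, 191.0]]
0 0 rows 185.0 341.0 cols 235.0 413.0 [[397.0, 185.0], [249.0, 185.0], [399.0, 187.0], [247.0, 187.0]]
0.006 -50 rows 195.0 369.0 cols 237.0 411.0 [[395.0, 195.0], [252.0, 195.0], [401.0, 205.0], [246.0, 205.0]]
0.006 0 rows 196.0 348.0 cols 238.0 411.0 [[395.0, 196.0], [251.0, 196.0], [397.0, 198.0], [249.0, 198.0]]
```

Emit:
{"op": "carry_out", "data": {"increments": [[1,9,2,10,0,-0.007,0.007],[1,11,0,24,0,0,0],[1,14,0,31,0,0,0],[1,10,0,22,0,0,0],[1,5,0,10,0,0,0],[1,1,0,2,0,0,0],[1,0,0,0,0,0,0],[1,0,0,0,0,0,0]]}}

```text
time: 24.88
ee_pos: [0.4536, 0.1794, 0.1412]
ee_rot: [0.133, 0.78, 0.587, -0.171]
wrist_force: [0.4, 0.2, -5.4]
gripper_width: 0.72
finger_force: 45.0
```

```bash
python3 pl.py
```

```text
[0.45358629 0.17941243 0.14121515] [ 0.39664691  0.18627569 -5.39672504] 0.7203177506365517 [ 0.50830185  0.05454456  1.51115528 -0.3223618   1.8752763   0.73825042]
turn [ 0.007 -0.    -0.001]
0.1 [0.4532 0.1804 0.2279] [-35.8  -0.1 -79. ]
0.012 [0.4532 0.1804 0.1399] [ 1.3 -0.7  0.8]
0 [0.4532 0.1804 0.1279] [ 6.4 -0.7 11.7]
down10 [ 4.22 -0.06  9.06]
```

Emit:
{"op": "carry_out", "data": {"increments": [[1,1.5,-0.5,3,0,0,0],[1,1,0,2,0,0,0],[1,0.8,0,1.8,0,0,0],[1,0.4,0,0.9,0,0,0],[1,0,0,0,0,0,0],[1,0,0,0,0,0,0]]}}

```text
time: 25.62
ee_pos: [0.4528, 0.1794, 0.1316]
ee_rot: [0.133, 0.78, 0.587, -0.172]
wrist_force: [0.2, -1.3, -5.8]
gripper_width: 0.721
finger_force: 45.0
```

Emit:
{"op": "carry_out", "data": {"increments": [[1,0.4,0,0.9,0,0,0],[1,0.4,0,0.9,0,0,0],[1,0,0,0,0,0,0]]}}

```text
time: 26.0
ee_pos: [0.4526, 0.1795, 0.1301]
ee_rot: [0.133, 0.78, 0.587, -0.172]
wrist_force: [-1.9, 1.3, 0.0]
gripper_width: 0.722
finger_force: 45.0
```

Emit:
{"op": "carry_out", "data": {"increments": [[1,0.2,0,0.5,0,0,0],[1,0.2,0,0.4,0,0,0],[1,0,0,0,0,0,0]]}}

```text
time: 26.38
ee_pos: [0.4526, 0.1795, 0.1298]
ee_rot: [0.133, 0.78, 0.587, -0.172]
wrist_force: [-3.9, 3.1, 4.9]
gripper_width: 0.722
finger_force: 45.0
```

```bash
python3 - <<'E'
from h import *
s=robot.observe();print(s['ee_pos'],s['wrist_force'],s['torque'])
E
```

```text
[0.45259929 0.17946494 0.12984126] [-3.92956039  3.14661066  4.89827194] [-0.1242711   1.01106508 -0.51591847]
```

Emit:
{"op": "carry_out", "data": {"increments": [[1,0.9,0,-0.4,0,0,0],[1,0.9,0,-0.4,0,0,0],[1,0,0,0,0,0,0]]}}

```text
time: 26.75
ee_pos: [0.4533, 0.1803, 0.1294]
ee_rot: [0.133, 0.78, 0.587, -0.172]
wrist_force: [-3.8, -2.9, 6.1]
gripper_width: 0.722
finger_force: 45.0
```

Emit:
{"op": "carry_out", "data": {"increments": [[1,-1.0,0,0,0,0,0],[1,0,0,0,0,0,0]]}}

```text
time: 27.0
ee_pos: [0.4533, 0.1802, 0.1295]
ee_rot: [0.133, 0.78, 0.587, -0.172]
wrist_force: [-2.4, -0.1, 5.0]
gripper_width: 0.722
finger_force: 45.0
```

Emit:
{"op": "carry_out", "data": {"increments": [[1,0,0,0,0,0,0],[1,0,0,0,0,0,0]], "grip_force": 5}}

```text
time: 27.25
ee_pos: [0.4533, 0.1803, 0.1294]
ee_rot: [0.133, 0.78, 0.587, -0.172]
wrist_force: [-1.9, -0.0, 5.5]
gripper_width: 0.722
finger_force: 5.0
```

Emit:
{"op": "carry_out", "data": {"increments": [[0.2,0,0,0,0,0,0],[0.1,0,0,0,0,0,0],[0,0,0,0,0,0,0],[0,0,0,0,0,0,0]]}}

```text
time: 27.75
ee_pos: [0.453, 0.1803, 0.1287]
ee_rot: [0.133, 0.78, 0.587, -0.172]
wrist_force: [0.3, 0.7, 0.0]
gripper_width: 0.995
finger_force: 0.0
```

Emit:
{"op": "carry_out", "data": {"increments": [[0,0,0,-10,0,0,0],[0,0,0,-25,0,0,0],[0,0,0,-40,0,0,0],[0,0,0,-50,0,0,0],[0,0,0,-20,0,0,0],[0,0,0,0,0,0,0],[0,0,0,0,0,0,0]]}}

```text
time: 28.62
ee_pos: [0.4691, 0.2393, 0.2593]
ee_rot: [0.132, 0.78, 0.587, -0.173]
wrist_force: [0.4, -0.5, 0.6]
gripper_width: 1.002
finger_force: 0.0
```

```bash
cat > ck.py <<'E'
from h import *
s=robot.observe();print(s['time'],s['ee_pos'],s['gripper_width'],s['wrist_force'])
prof=np.array([(0,0),(34,16),(36,20),(36,42),(30,52),(18,59),(0,61)])/1e3;prof=np.r_[prof,prof*[-1,1]]
pts=np.array([(x,y,z) for x,z in prof for y in(-.032,.032)])
a=np.radians(-16.1);y=np.array([np.cos(a),np.sin(a),0]);x=np.cross(y,[0,0,1.]);B=np.c_[x,y,[0,0,1]]
def hull(c,th,o):
    q=proj(c,o+R.from_rotvec(y*np.radians(th)).apply(pts@B.T));h=cv2.convexHull((q*4).round().astype(np.int32))
    b=np.zeros((1600,2560),np.uint8);cv2.fillConvexPoly(b,h,1);return cv2.resize(b,(640,400),interpolation=cv2.INTER_AREA)>0
for n in('wrist','scene'):
    c=cam(n);robot.grab_frame(n)
    for t in('ridged_stone','flat_stone'):
        for d in robot.trace(n,t)[:2]:
            z=.125 if t[0]=='r' else .09
            print(n,t,round(d['conf'],2),np.round(d['bbox'],1),rect(c,d['mask'],z))
            if t[0]=='r':
                for th in(-25,-10,0,10,25):
                    b=hull(c,th,np.array([.4525,.178,.0915]));m=d['mask'];print(th,((b&m).sum()/(b|m).sum()).round(3),end=' ')
                print()
E
python3 ck.py
```

```text
28.625 [0.46912183 0.23934277 0.25931443] 1.002205003628919 [ 0.44592247 -0.48245253  0.6323853 ]
wrist ridged_stone 0.96 [321.1 188.4  79.2  85.3] [450.6 176.6  91.8  68.4  73.8]
-25 0.691 -10 0.822 0 0.888 10 0.835 25 0.697 
wrist ridged_stone 0.69 [129.2  33.9 121.1  65. ] [373.6 333.3  36.7  70.2  73.9]
-25 0.0 -10 0.0 0 0.0 10 0.0 25 0.0 
wrist flat_stone 0.58 [322.8 127.5  63.6  43.7] [464.2 220.   42.4  60.8  73.8]
wrist flat_stone 0.4 [327.3 136.5 109.  133.6] [461.2 200.7 140.7  91.6  73.3]
scene ridged_stone 0.94 [272.4 206.8  33.9  29.5] [451.6 179.   87.4  98.4  75.3]
-25 0.641 -10 0.783 0 0.837 10 0.761 25 0.626 
scene ridged_stone 0.94 [339.4 290.5  30.8  33.7] [154.2 353.3  68.   88.6  35.5]
-25 0.0 -10 0.0 0 0.0 10 0.0 25 0.0 
scene flat_stone 0.76 [272.2 221.4  35.8  26.1] [439.6 198.  112.5  84.6  38.8]
scene flat_stone 0.47 [230.8 267.1  27.7  39. ] [447.6 391.9  74.8 140.   49.6]
```

Both views agree that the stone stands upright, at zero tilt and with its yaw aligned, in the middle of the lid. I'm handing it in.

```bash
python3 -c "
from workcell import robot
print(robot.hand_in())"
```

```text
the job is handed in; nothing more can be done
None
```

I closed the lid, laid the flat stone in its middle hollow up, and seated the ridged stone upright in the hollow. I handed the job in at about 29 s. The hand-in returned no verdict, and I didn't measure whether the lid is fully shut under both stones.

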